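Finish the pinwheel layer of tins

TASK

A layer of four flat tins is to be stacked crosswise on the small square slatted board, so that the next layer will lock on it; the first tin already lies in one corner of the board, along an edge. Leave that one where it is and lay the other three flat on the board to complete a pinwheel: one tin along each edge of the board, each starting in a corner and with its other end close up to the long side of the next tin, a small square gap left in the middle and nothing hanging over the edge; which way round it runs follows from the tin that lies there. Do not push the things round about.

Things in the scene. Friction and masses are not known exactly. Their poses are not given: they have to be found in the camera images.
- slab: fixed square board of brown wooden slats on the worktop, 180 x 180 x 18 high, turned by up to 0.3 rad. Origin: centre of its underside; x and y parallel to its edges. Pattern (174 x 174, centred): each tin's centre lies 54 from the board's centre towards its own edge and 33 along that edge towards its own corner; each place is the last one turned by 90 degrees about the centre.
- slab_top (a point): centre of the board's top face, middle of the pattern. When done, neighbours are about 3 apart and a square gap of about 45 x 45 stays here. A finger fits in it: to place a tin beside others, grip it across its 63 mm, about 27 from its centre towards the end away from its corner; there its inner side faces the gap.
- tin_laid: oblong flat food tin, rounded corners, printed lid, 63 (x) x 105 (y) x 25 high, slightly narrower below, about 0.15 kg. Origin: centre of its underside, z up. Starts on the board, its y parallel to the board's y, centre at x = +54 or -54, y = +33 or -33 in the board's frame (within 1.5; all four occur). It stays there.
- tin_1: oblong flat food tin, rounded corners, printed lid, 63 (x) x 105 (y) x 25 high, slightly narrower below, about 0.15 kg. Origin: centre of its underside, z up. Lies loose on the worktop beside the board.
- tin_2: oblong flat food tin, rounded corners, printed lid, 63 (x) x 105 (y) x 25 high, slightly narrower below, about 0.15 kg. Origin: centre of its underside, z up. Lies loose on the worktop beside the board.
- tin_3: oblong flat food tin, rounded corners, printed lid, 63 (x) x 105 (y) x 25 high, slightly narrower below, about 0.15 kg. Origin: centre of its underside, z up. Lies loose on the worktop beside the board.
- tape_roll: bystander: roll of brown tape lying flat, 94 across x 25 high, origin at the centre of its underside
- salt_shaker: bystander: glass salt shaker standing further back, 44 across x 90 high, origin at the centre of its underside; it stands below the wall cabinet, which hangs over the back of the worktop (x over about 0.6 m, y from 0.45 to -0.15 m) 0.47 m up: keep the arm out of it
- matchbox: bystander: small red matchbox lying flat, 36 x 65 x 16 high, origin at the centre of its underside

How it is judged:
At the end, for the whole second after the job is handed in: All tins flat and at rest on the board: in its own frame each has the board's centre 54 mm aside and 33 mm along (10 mm tolerance), all the same way round; squared to the board within 0.12 rad, undersides within 5 mm of its top, tilt under 0.09 rad; laid tin moved under 15 mm (((((x of slab_top in the frame of tin_laid between 0.044 and 0.064 m and y of slab_top in the frame of tin_laid between 0.023 and 0.043 m) or (x of slab_top in the frame of tin_laid between -0.064 and -0.044 m and y of slab_top in the frame of tin_laid between -0.043 and -0.023 m)) and ((x of slab_top in the frame of tin_1 between 0.044 and 0.064 m and y of slab_top in the frame of tin_1 between 0.023 and 0.043 m) or (x of slab_top in the frame of tin_1 between -0.064 and -0.044 m and y of slab_top in the frame of tin_1 between -0.043 and -0.023 m)) and ((x of slab_top in the frame of tin_2 between 0.044 and 0.064 m and y of slab_top in the frame of tin_2 between 0.023 and 0.043 m) or (x of slab_top in the frame of tin_2 between -0.064 and -0.044 m and y of slab_top in the frame of tin_2 between -0.043 and -0.023 m)) and ((x of slab_top in the frame of tin_3 between 0.044 and 0.064 m and y of slab_top in the frame of tin_3 between 0.023 and 0.043 m) or (x of slab_top in the frame of tin_3 between -0.064 and -0.044 m and y of slab_top in the frame of tin_3 between -0.043 and -0.023 m))) or (((x of slab_top in the frame of tin_laid between 0.044 and 0.064 m and y of slab_top in the frame of tin_laid between -0.043 and -0.023 m) or (x of slab_top in the frame of tin_laid between -0.064 and -0.044 m and y of slab_top in the frame of tin_laid between 0.023 and 0.043 m)) and ((x of slab_top in the frame of tin_1 between 0.044 and 0.064 m and y of slab_top in the frame of tin_1 between -0.043 and -0.023 m) or (x of slab_top in the frame of tin_1 between -0.064 and -0.044 m and y of slab_top in the frame of tin_1 between 0.023 and 0.043 m)) and ((x of slab_top in the frame of tin_2 between 0.044 and 0.064 m and y of slab_top in the frame of tin_2 between -0.043 and -0.023 m) or (x of slab_top in the frame of tin_2 between -0.064 and -0.044 m and y of slab_top in the frame of tin_2 between 0.023 and 0.043 m)) and ((x of slab_top in the frame of tin_3 between 0.044 and 0.064 m and y of slab_top in the frame of tin_3 between -0.043 and -0.023 m) or (x of slab_top in the frame of tin_3 between -0.064 and -0.044 m and y of slab_top in the frame of tin_3 between 0.023 and 0.043 m)))) and distance of tin_laid from where it was at the start of the episode below 0.015 m and z of tin_laid in the frame of slab between 0.013 and 0.023 m and angle between each of tin_laid, tin_1, tin_2, tin_3's own z axis and vertical below 0.09 rad and linear speed of each of tin_laid, tin_1, tin_2, tin_3 below 0.02 m/s and (angle between the y axis of tin_laid and the x axis of slab, either way round below 0.12 rad or angle between the y axis of tin_laid and the y axis of slab, either way round below 0.12 rad) and z of tin_1 in the frame of slab between 0.013 and 0.023 m and (angle between the y axis of tin_1 and the x axis of slab, either way round below 0.12 rad or angle between the y axis of tin_1 and the y axis of slab, either way round below 0.12 rad) and z of tin_2 in the frame of slab between 0.013 and 0.023 m and (angle between the y axis of tin_2 and the x axis of slab, either way round below 0.12 rad or angle between the y axis of tin_2 and the y axis of slab, either way round below 0.12 rad) and z of tin_3 in the frame of slab between 0.013 and 0.023 m and (angle between the y axis of tin_3 and the x axis of slab, either way round below 0.12 rad or angle between the y axis of tin_3 and the y axis of slab, either way round below 0.12 rad)); the robot touches nothing.
It fails at once if the tape roll is pushed by more than 40 mm (distance of tape_roll from where it was at the start of the episode above 0.04 m).
It fails at once if the salt shaker is pushed by more than 40 mm (distance of salt_shaker from where it was at the start of the episode above 0.04 m).
It fails at once if the matchbox is pushed by more than 40 mm (distance of matchbox from where it was at the start of the episode above 0.04 m).
It also fails if it takes over 64 s, if anything falls off the work surface, if the arm or the gripper's body presses on something with over 40 N, if the wrist force passes 120 N, or if a joint passes its speed limit or range.

ROBOT

A 7-joint arm with a two-finger parallel gripper is mounted at the origin on a cart in front of the work surface, level with it; the furniture and walls round the work are solid. World frame = base frame: x ahead of the robot, y to its left, z up, the work surface at z = 0. Lengths are in m, angles in rad, forces in N, time in s.
With the tool pointing down it reaches from about 0.4 to 0.85 m from the base axis. Payload 4.5 kg.
Tool frame: the origin (TCP) lies between the finger pads; the fingertips stand 17 mm ahead of it and the grasp point (between the pads) lies 2 mm behind it; z points along the fingers, y is the line along which they close (so a half turn about z gives the same grasp; the last joint's range is limited). The gripper opens to 88 mm and grips with 3 to 60 N. Pads are 18 mm wide; open, the fingers measure 123 mm over their backs; the gripper's body (75 mm by 187 mm) begins 45 mm behind the grasp point.
Start: joints at [-1.105, 0.689, -0.195, 1.565, 0.157, 0.902, -0.215], TCP at [0.262, 0.568, 0.256] pointing down, gripper open.
Joint ranges: [-3.01, 3.01], [-0.46, 2.08], [-1.47, 1.51], [0.13, 2.56], [-1, 4.14], [0.04, 2.09], [-2.66, 2.66]. Speed limits (rad/s): [2.57, 2.57, 3.14, 3.14, 3.14, 3.14, 3.14].

INTERFACE

Orientations are given as a rotation vector (axis times angle).
In Python, from station import env, viewer, job_done gives the robot as it stands. The module is installed in compiled form; this text tells all that it offers.
- The arm moves only by the shell command python3 -m handwheel 'ROWS' [FORCE]. ROWS is JSON, a list of rows, each an object of numbers: "dx", "dy", "dz": the shift along the tool's x, y, z normalised to -1 to 1, where 1 is 200 mm; "wx", "wy", "wz": the turn, a rotation vector about the tool's x, y, z normalised to -1 to 1, where 1 is 180 degrees; "fingers": the finger opening in mm, from 0 to 88.1. In form: [{"dx": .., "dy": .., "dz": .., "wx": .., "wy": .., "wz": .., "fingers": ..}, ...]. A call has 1 to 20 rows; each row shifts and turns the commanded pose from where the row before left it, along the tool's axes as they then stand; what a row does not reach is not made up. A row lasts 1/10 s, in which the tool goes at most 50 mm and 8.59 degrees, less where a joint would pass 70% of its speed; a pose out of reach is approached as far as the arm can. A call with a number of a shift or a turn outside -1 to 1 is refused whole. A call with a gripper value outside its range is refused whole. The fingers move at their own pace and stop on an object; FORCE is the grip in N (left out, the last holds). Time passes only in rows, so rows that do not move let the fingers close. It gives the time, the measured TCP pose, the force, the opening and the grip force at its end, in the units of the state.
- env.observe(): the state, without advancing time (a new reading comes with each control period).
- viewer.grab_frame(name): name is "side" or "top"; returns (picture, depth): 480x640x3 uint8, red, green, blue; 480x640 float32, m along the optical axis (not along the pixel's ray), 0 where there is no reading.
- viewer.camera_info(name): a dict with "fov_y" (degrees; the focal length in pixels is half the picture's height over the tangent of half this angle, whatever the lens; pixels are square), "cx", "cy" (the principal point, pixels), "k1" (the pictures are not rectified: a ray, as slopes to the right and down, at radius r is drawn at 1 + k1 r^2 times it, then the intrinsics apply), "pose" (4x4, takes a point from camera to world coordinates). Camera axes: x right, y down, z forward; pixel columns grow to the right and rows downward; lengths in m; the calibration is good to about 2 mm. A picture is of the moment at which its call begins. camera_info takes no time and is no camera call.
- job_done(): hands the job in; it is judged then, once.
Trained networks look in the newest picture that a camera, given by its name, has taken for a name from the list of things; names that differ only in an ending like _2 or _b are one class to them, and where a whole thing is asked for, a point or a joint stands for the part that bears it (a point fixed in the world has none). Each returns a list of dicts, best first, with "confidence" (0 to 1); they miss things now and then, are a little off and sometimes report something else, mostly with a low value. They report only what shows in the picture. A call takes as long as a camera call.
- viewer.spot_in(camera, name): "position" ([row, column] in pixels, amid what is visible of it).
- viewer.pinpoint(camera, name): "position" ([row, column] in pixels: a listed point, or the origin of a listed thing).
The state is a dict: "clock": time; "joint_pos": joint angles; "joint_velocities": joint speeds; "joint_efforts": joint torques, N m; "position": TCP position; "tcp_rot": TCP orientation; "contact_force": force on the tool from outside, world axes, zero at the start; "moment": the same for the moment, N m; "width": opening from 0.0 (shut) to 1.0 (fully open); "finger_force": force on a finger pad.
Only numpy, scipy, OpenCV 4.12 (cv2) and the standard library are available. Lean on these libraries where they do the work, as an engineer would, in place of code of your own. Each camera call takes 0.05 s, during which the arm holds its last target. There are 200 camera calls.

## Working session

There is one attempt and no reset: what is moved stays moved. The work goes in short steps, Python scripts to look and compute and a shell command to move; the robot and the scene stay as the last step left them, time stands still between calls to the robot, and variables do not carry over. Pictures are saved under pics/ and viewed, at most 10 in all, crops included, and the job is handed in when it is done.

```bash
mkdir -p pics
cat > h.py <<'E'
import numpy as np, cv2
from station import env, viewer, job_done
from scipy.spatial.transform import Rotation as R
def K(n):
    c=viewer.camera_info(n); f=240/np.tan(np.radians(c["fov_y"])/2); return c,f
def grab(n,fn):
    im,d=viewer.grab_frame(n); cv2.imwrite(fn,im[:,:,::-1]); return im,d
def ray(n,px):  # px Nx2 (row,col)
    c,f=K(n); px=np.atleast_2d(px).astype(float)
    u=np.stack([(px[:,1]-c["cx"])/f,(px[:,0]-c["cy"])/f],1); s=u.copy()
    for _ in range(20): s=u/(1+c["k1"]*(s**2).sum(1,keepdims=True))
    return np.hstack([s,np.ones((len(s),1))]),np.array(c["pose"])
def atz(n,px,z):
    r,P=ray(n,px); d=r@P[:3,:3].T; o=P[:3,3]; return o+d*((z-o[2])/d[:,2])[:,None]
def cloud(n,d):
    rr,cc=np.mgrid[0:480,0:640]; r,P=ray(n,np.stack([rr.ravel(),cc.ravel()],1))
    return ((r*d.reshape(-1,1))@P[:3,:3].T+P[:3,3]).reshape(480,640,3)
E
python3 - <<'E'
from h import *
for n in("top","side"):
    im,d=grab(n,f"pics/{n}0.png"); np.save(f"{n}0.npy",d)
    print(n,viewer.camera_info(n))
    for t in("slab","tin_1","tape_roll","salt_shaker","matchbox"):
        for q in viewer.pinpoint(n,t): print(t,np.round(q["position"],1),round(q["confidence"],2),atz(n,q["position"],0).round(3))
s=env.observe();print(s["position"],s["tcp_rot"],s["width"])
E
```

```text
top {'fov_y': 53.639332734933454, 'cx': 320.88408731209057, 'cy': 244.86345525690672, 'k1': -0.00496823655107088, 'pose': array([[ 0.01236822, -0.99647134,  0.08301739,  0.45003048],
       [-0.99981977, -0.01112831,  0.01538166, -0.03570392],
       [-0.01440354, -0.08319268, -0.99642938,  1.11456483],
       [ 0.        ,  0.        ,  0.        ,  1.        ]])}
slab [278.1 402.6] 0.75 [[ 0.467 -0.21   0.   ]]
tin_1 [281.6 299.5] 0.82 [[0.456 0.031 0.   ]]
tin_1 [262.5 160.3] 0.8 [[0.497 0.36  0.   ]]
tin_1 [263.8 235.8] 0.57 [[0.496 0.181 0.   ]]
tape_roll [262.6 501.8] 0.78 [[ 0.506 -0.442  0.   ]]
salt_shaker [182.3 269.3] 0.78 [[0.691 0.106 0.   ]]
salt_shaker [265.4 162.6] 0.55 [[0.49  0.355 0.   ]]
matchbox [225.3 256.3] 0.64 [[0.588 0.135 0.   ]]
side {'fov_y': 52.337101770696606, 'cx': 323.2287835199716, 'cy': 239.58844478892604, 'k1': 0.005439136846952244, 'pose': array([[ 0.98854638, -0.08765295,  0.12285364,  0.40401644],
       [-0.15086343, -0.59571015,  0.78890407, -0.9824805 ],
       [ 0.00403539, -0.79840239, -0.60211074,  0.75473953],
       [ 0.        ,  0.        ,  0.        ,  1.        ]])}
slab [304.  297.9] 0.91 [[ 0.468 -0.216  0.   ]]
tin_1 [243.9 281.2] 0.74 [[0.45  0.004 0.   ]]
tin_1 [171.1 285.3] 0.67 [[0.494 0.378 0.   ]]
tin_1 [200.8 292.8] 0.63 [[0.5   0.202 0.   ]]
tape_roll [386.3 328. ] 0.96 [[ 0.499 -0.437  0.   ]]
tape_roll [241.9 282.6] 0.17 [[0.454 0.012 0.   ]]
salt_shaker [213.3 365. ] 0.64 [[0.691 0.109 0.   ]]
matchbox [216.6 330.2] 0.76 [[0.593 0.107 0.   ]]
[0.26155572 0.56766431 0.25573923] [6.72955262e-01 3.06863399e+00 1.28796431e-04] 0.9974823430027389
```

View pics/top0.png

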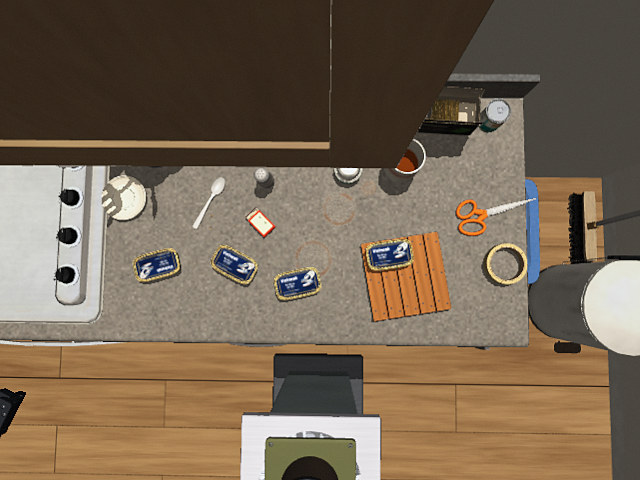

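The picture shows the board at about (278,405) with the laid tin in its upper-left corner (256,390). The loose tins are at (265,157), (264,235) and (284,298), the matchbox at (222,260), the tape at (264,506) and the shaker at (180,263). Next I measure them from depth.

```bash
cat >> h.py <<'E'
def rect(P,lo,hi,c,r):
    m=(P[...,2]>lo)&(P[...,2]<hi)&(np.hypot(P[...,0]-c[0],P[...,1]-c[1])<r)
    p=P[m]; (x,y),(w,h),a=cv2.minAreaRect((p[:,:2]*1000).astype(np.float32))
    a=np.radians(a)
    if w>h: w,h,a=h,w,a+np.pi/2   # a = angle of short side; long axis = a+90
    a=(a+np.pi/2)%np.pi
    return np.array([x,y,w,h]).round(1),round(a,3),round(np.median(p[:,2]),4),len(p)
E
python3 - <<'E'
from h import *
d=np.load("top0.npy"); P=cloud("top",d)
T=P[(abs(P[...,2])<.01)&(abs(P[...,0]-.45)<.2)&(abs(P[...,1])<.4)]; print("table",np.median(T[:,2]),T[:,2].std())
for c in((.456,.031),(.497,.36),(.496,.181)): print(rect(P,.012,.035,c,.075))
print("laid",rect(P,.031,.06,(.51,-.19),.1)); print("slab",rect(P,.009,.06,(.467,-.21),.145))
print("match",rect(P,.008,.03,(.59,.12),.05)); print("tape",rect(P,.012,.035,(.5,-.44),.07)); print("salt",rect(P,.03,.12,(.69,.11),.05))
E
```

```text
table -5.2029210339199494e-05 0.00237420983071477
(array([453.1,  35.5,  62.9, 104.4]), np.float64(1.788), np.float64(0.0221), 1182)
(array([492.3, 362. ,  63.4, 103.7]), np.float64(1.854), np.float64(0.022), 1140)
(array([495.2, 182.3,  62.7, 105.3]), np.float64(1.09), np.float64(0.0221), 1163)
laid (array([ 520.9, -173.1,   62.9,  104.7]), np.float64(1.734), np.float64(0.0401), 1213)
slab (array([ 473.2, -213.9,  180.2,  181. ]), np.float64(1.741), np.float64(0.0185), 5989)
match (array([596.3, 127. ,  36.4,  65.6]), np.float64(0.797), np.float64(0.0157), 379)
tape (array([ 504.5, -443. ,   92.8,   92.9]), np.float64(0.751), np.float64(0.0238), 571)
salt (array([690.4, 114.2,  36.6,  41.6]), np.float64(1.504), np.float64(0.0789), 324)
```

```bash
cat > w.py <<'E'
import sys
from h import *
x,y,z,yaw=map(float,sys.argv[1:5])  # mm, mm, mm, tool-y angle
s=env.observe(); Rc=R.from_rotvec(s["tcp_rot"])
Rt=R.from_matrix(np.array([[-np.sin(yaw),np.cos(yaw),0],[np.cos(yaw),np.sin(yaw),0],[0,0,-1]]))
D=np.array([x,y,z])/1000-s["position"]
print("t",s["clock"],"pos",s["position"].round(4),"w",round(s["width"]*88.1,1),"ff",np.round(s["finger_force"],1),"F",np.round(s["contact_force"],1))
print("turn",((Rc.inv()*Rt).as_rotvec()/np.pi).round(4),"then shift",(Rt.inv().apply(D)/.2).round(4))
E
python3 w.py 447.3 61.9 120 0.217
```

```text
t 0.6 pos [0.2616 0.5677 0.2557] w 87.9 ff 0.0 F [-0.4  0.4 -1. ]
turn [ 0.     -0.      0.2935] then shift [-2.6695  0.3625  0.6787]
```

```bash
python3 -m handwheel '[{"wz":0.042},{"wz":0.042},{"wz":0.042},{"wz":0.042},{"wz":0.042},{"wz":0.042},{"wz":0.042},{"dx":-0.205,"dy":0.028,"dz":0.052},{"dx":-0.205,"dy":0.028,"dz":0.052},{"dx":-0.205,"dy":0.028,"dz":0.052},{"dx":-0.205,"dy":0.028,"dz":0.052},{"dx":-0.205,"dy":0.028,"dz":0.052},{"dx":-0.205,"dy":0.028,"dz":0.052},{"dx":-0.205,"dy":0.028,"dz":0.052},{"dx":-0.205,"dy":0.028,"dz":0.052},{"dx":-0.205,"dy":0.028,"dz":0.052},{"dx":-0.205,"dy":0.028,"dz":0.052},{"dx":-0.205,"dy":0.028,"dz":0.052},{"dx":-0.205,"dy":0.028,"dz":0.052},{"dx":-0.205,"dy":0.028,"dz":0.052}]' 40; python3 w.py 447.3 61.9 20 0.217
```

```text
t 0.6 pos [0.2616 0.5677 0.2557] w 87.9 ff 0.0 F [-0.4  0.4 -1. ]
turn [ 0.     -0.      0.2935] then shift [-2.6695  0.3625  1.1787]$[0]: bad value
```

```bash
python3 -m handwheel '[{"dx":0,"dy":0,"dz":0,"wx":0,"wy":0,"wz":0.042,"fingers":88},{"dx":0,"dy":0,"dz":0,"wx":0,"wy":0,"wz":0.042,"fingers":88},{"dx":0,"dy":0,"dz":0,"wx":0,"wy":0,"wz":0.042,"fingers":88},{"dx":0,"dy":0,"dz":0,"wx":0,"wy":0,"wz":0.042,"fingers":88},{"dx":0,"dy":0,"dz":0,"wx":0,"wy":0,"wz":0.042,"fingers":88},{"dx":0,"dy":0,"dz":0,"wx":0,"wy":0,"wz":0.042,"fingers":88},{"dx":0,"dy":0,"dz":0,"wx":0,"wy":0,"wz":0.042,"fingers":88},{"dx":-0.2,"dy":0.028,"dz":0.052,"wx":0,"wy":0,"wz":0,"fingers":88},{"dx":-0.2,"dy":0.028,"dz":0.052,"wx":0,"wy":0,"wz":0,"fingers":88}]' 40; python3 w.py 447.3 61.9 120 0.217
```

```text
clock: 1.5
position: [0.2891, 0.4923, 0.2348]
tcp_rot: [-1.966, -2.45, -0.003]
contact_force: [1.6, -1.0, 0.7]
width: 0.997
finger_force: 0.0
t 1.5 pos [0.2891 0.4923 0.2348] w 87.9 ff 0.0 F [ 1.6 -1.   0.7]
turn [ 0.0003 -0.0005  0.0004] then shift [-2.2716  0.3091  0.574 ]
```

```bash
python3 -m handwheel '[{"dx":-0.225,"dy":0.031,"dz":0.057,"wx":0,"wy":0,"wz":0,"fingers":88},{"dx":-0.225,"dy":0.031,"dz":0.057,"wx":0,"wy":0,"wz":0,"fingers":88},{"dx":-0.225,"dy":0.031,"dz":0.057,"wx":0,"wy":0,"wz":0,"fingers":88},{"dx":-0.225,"dy":0.031,"dz":0.057,"wx":0,"wy":0,"wz":0,"fingers":88},{"dx":-0.225,"dy":0.031,"dz":0.057,"wx":0,"wy":0,"wz":0,"fingers":88},{"dx":-0.225,"dy":0.031,"dz":0.057,"wx":0,"wy":0,"wz":0,"fingers":88},{"dx":-0.225,"dy":0.031,"dz":0.057,"wx":0,"wy":0,"wz":0,"fingers":88},{"dx":-0.225,"dy":0.031,"dz":0.057,"wx":0,"wy":0,"wz":0,"fingers":88},{"dx":-0.225,"dy":0.031,"dz":0.057,"wx":0,"wy":0,"wz":0,"fingers":88},{"dx":-0.225,"dy":0.031,"dz":0.057,"wx":0,"wy":0,"wz":0,"fingers":88},{"dx":0,"dy":0,"dz":0.1,"wx":0,"wy":0,"wz":0,"fingers":88},{"dx":0,"dy":0,"dz":0,"wx":0,"wy":0,"wz":0,"fingers":88},{"dx":0,"dy":0,"dz":0,"wx":0,"wy":0,"wz":0,"fingers":88}]' 40; python3 w.py 447.3 61.9 20 0.217
```

```text
clock: 2.8
position: [0.4462, 0.0665, 0.101]
tcp_rot: [-1.968, -2.448, -0.0]
contact_force: [0.6, -0.1, -0.3]
width: 1.001
finger_force: 0.0
t 2.8 pos [0.4462 0.0665 0.101 ] w 88.2 ff 0.0 F [ 0.6 -0.1 -0.3]
turn [-0.0001 -0.0003 -0.0001] then shift [-0.0238  0.0005  0.4051]
```

```bash
python3 -m handwheel '[{"dx":-0.024,"dy":0,"dz":0.14,"wx":0,"wy":0,"wz":0,"fingers":88},{"dx":0,"dy":0,"dz":0.14,"wx":0,"wy":0,"wz":0,"fingers":88},{"dx":0,"dy":0,"dz":0.08,"wx":0,"wy":0,"wz":0,"fingers":88},{"dx":0,"dy":0,"dz":0.045,"wx":0,"wy":0,"wz":0,"fingers":88},{"dx":0,"dy":0,"dz":0,"wx":0,"wy":0,"wz":0,"fingers":50},{"dx":0,"dy":0,"dz":0,"wx":0,"wy":0,"wz":0,"fingers":50},{"dx":0,"dy":0,"dz":0,"wx":0,"wy":0,"wz":0,"fingers":50},{"dx":0,"dy":0,"dz":0,"wx":0,"wy":0,"wz":0,"fingers":50},{"dx":0,"dy":0,"dz":0,"wx":0,"wy":0,"wz":0,"fingers":50},{"dx":0,"dy":0,"dz":0,"wx":0,"wy":0,"wz":0,"fingers":50}]' 40; python3 w.py 447.3 61.9 120 0.217
```

```text
clock: 3.8
position: [0.4519, 0.0617, 0.0319]
tcp_rot: [-1.965, -2.442, 0.012]
contact_force: [-1.9, 2.1, 7.1]
width: 0.67
finger_force: 40.0
t 3.8 pos [0.4519 0.0617 0.0319] w 59.0 ff 40.0 F [-1.9  2.1  7.1]
turn [-0.0034 -0.0002 -0.0004] then shift [ 0.006  -0.0222 -0.4405]
```

Run:
```python
from h import *
im,d=viewer.grab_frame("side"); c=im[140:300,200:400]; cv2.imwrite("pics/s1.png",cv2.resize(c,None,fx=4,fy=4,interpolation=cv2.INTER_CUBIC)[:600,:,::-1])
```

```text
(no output)
```

View pics/s1.png

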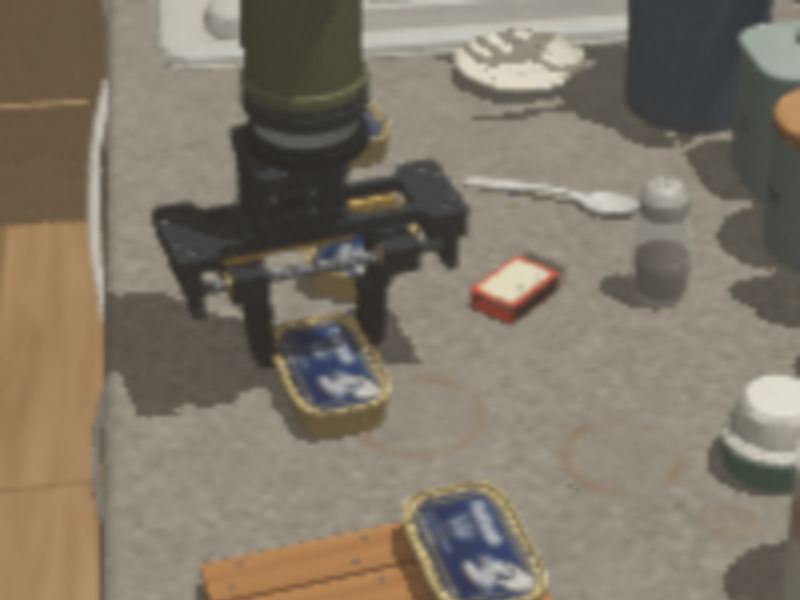

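The tin is between the fingers, but the tool sits 12 mm high (z 0.032). I'll open, correct the pose, and grip again.

```bash
python3 -m handwheel '[{"dx":0,"dy":0,"dz":0,"wx":0,"wy":0,"wz":0,"fingers":88},{"dx":0,"dy":0,"dz":0,"wx":0,"wy":0,"wz":0,"fingers":88},{"dx":0,"dy":0,"dz":0,"wx":0,"wy":0,"wz":0,"fingers":88},{"dx":0,"dy":0,"dz":0,"wx":0,"wy":0,"wz":0,"fingers":88}]' 40; python3 w.py 447.3 61.9 20 0.217
```

```text
clock: 4.25
position: [0.4528, 0.0613, 0.0312]
tcp_rot: [-1.966, -2.442, 0.012]
contact_force: [0.7, 0.2, -0.5]
width: 0.991
finger_force: 0.0
t 4.25 pos [0.4528 0.0613 0.0312] w 87.3 ff 0.0 F [ 0.7  0.2 -0.5]
turn [-0.0032 -0.0001 -0.0005] then shift [ 0.0089 -0.0262  0.0561]
```

Run:
```python
from h import *
print(env.observe()["joint_pos"].round(3))
d=viewer.grab_frame("top")[1];P=cloud("top",d);print(rect(P,.012,.035,(.453,.03),.075))
```

```text
[-0.213  0.926 -0.036  2.193  0.716  0.043 -0.735]
(array([459.9,   8.6,  53. ,  64.1]), np.float64(0.016), np.float64(0.0222), 525)
```

Joint 6 is at its lower limit, so this is the closest the tool can reach this low. The grip there overlapped the tin by 10 mm and held, so I grip again, lift and check.

```bash
python3 -m handwheel '[{"dx":0,"dy":0,"dz":0,"wx":0,"wy":0,"wz":0,"fingers":45},{"dx":0,"dy":0,"dz":0,"wx":0,"wy":0,"wz":0,"fingers":45},{"dx":0,"dy":0,"dz":0,"wx":0,"wy":0,"wz":0,"fingers":45},{"dx":0,"dy":0,"dz":0,"wx":0,"wy":0,"wz":0,"fingers":45},{"dx":0,"dy":0,"dz":0,"wx":0,"wy":0,"wz":0,"fingers":45},{"dx":0,"dy":0.03,"dz":-0.05,"wx":0,"wy":0,"wz":0,"fingers":45},{"dx":0,"dy":0.05,"dz":-0.1,"wx":0,"wy":0,"wz":0,"fingers":45},{"dx":0,"dy":0.05,"dz":-0.15,"wx":0,"wy":0,"wz":0,"fingers":45},{"dx":0,"dy":0.05,"dz":-0.15,"wx":0,"wy":0,"wz":0,"fingers":45},{"dx":0,"dy":0,"dz":0,"wx":0,"wy":0,"wz":0,"fingers":45}]' 50; python3 w.py 421 -229.2 120 0.168;python3 - <<'E'
from h import *
im,d=viewer.grab_frame("side"); c=im[100:280,180:420]; cv2.imwrite("pics/s2.png",cv2.resize(c,None,fx=3,fy=3,interpolation=cv2.INTER_CUBIC)[:,:,::-1])
E
```

```text
clock: 5.3
position: [0.4919, 0.07, 0.1237]
tcp_rot: [-1.97, -2.444, 0.001]
contact_force: [0.5, 0.3, -1.7]
width: 0.667
finger_force: 50.0
t 5.3 pos [0.4919 0.07   0.1237] w 58.7 ff 50.0 F [ 0.5  0.3 -1.7]
turn [-0.0008 -0.0006  0.0147] then shift [-1.4158 -0.5998  0.0187]
```

View pics/s2.png

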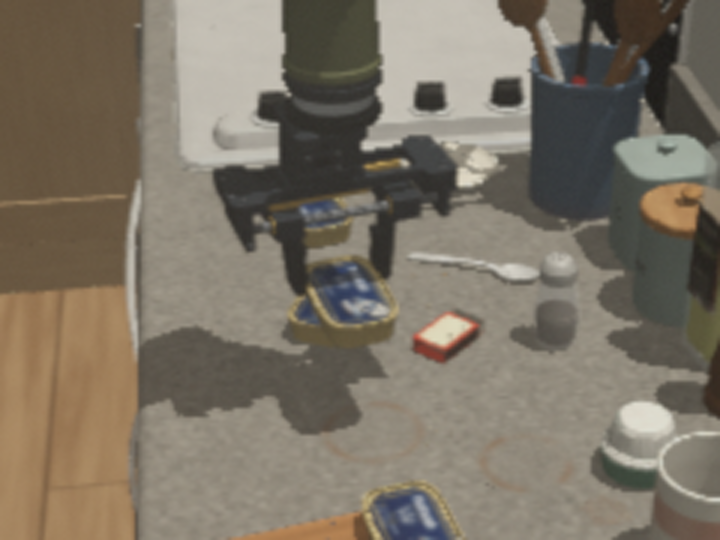

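The tin hangs in the grip, visible at about (300,350) and roughly level. I measure its pose in the hand from depth.

```bash
cat > hand.py <<'E'
from h import *
s=env.observe(); Rc=R.from_rotvec(s["tcp_rot"])
for n in("side","top"):
    im,d=viewer.grab_frame(n); L=Rc.inv().apply(cloud(n,d).reshape(-1,3)-s["position"])*1000
    m=(L[:,2]>-5)&(L[:,2]<40)&(abs(L[:,1])<45)&(abs(L[:,0])<100)&(d.ravel()>0)
    p=L[m]; print(n,len(p))
    if len(p)<50: continue
    for sgn in(1,-1):
        q=p[(sgn*p[:,0]>15)]
        if len(q)<40: continue
        print("side x",sgn,"end",np.percentile(sgn*q[:,0],98).round(1),"y rng",np.percentile(q[:,1],[2,98]).round(1),"z",np.percentile(q[:,2],[5,25,50]).round(1))
        t=q[(q[:,2]<np.percentile(q[:,2],10)+5)&(abs(q[:,1])<24)]; A=np.c_[t[:,:2],np.ones(len(t))]
        print("  lid plane z=a x+b y+c",np.linalg.lstsq(A,t[:,2],rcond=None)[0].round(3),len(t))
E
python3 hand.py
```

```text
side 813
side x 1 end 26.7 y rng [-22.5  24.2] z [ 8.   9.8 11.3]
  lid plane z=a x+b y+c [ 5.900e-02 -7.000e-03  9.389e+00] 41
side x -1 end 81.8 y rng [-33.6  25.9] z [ 8.9 10.7 12.2]
  lid plane z=a x+b y+c [ 6.0000e-03 -1.0000e-02  1.1617e+01] 296
top 208
side x -1 end 79.3 y rng [-9.3 28. ] z [ 7.4  9.6 10.9]
  lid plane z=a x+b y+c [ 0.036 -0.029 13.086] 148
```

```bash
python3 -m handwheel '[{"dx":0,"dy":0,"dz":0,"wx":0,"wy":0,"wz":0.0147,"fingers":45},{"dx":-0.177,"dy":-0.075,"dz":0,"wx":0,"wy":0,"wz":0,"fingers":45},{"dx":-0.177,"dy":-0.075,"dz":0,"wx":0,"wy":0,"wz":0,"fingers":45},{"dx":-0.177,"dy":-0.075,"dz":0,"wx":0,"wy":0,"wz":0,"fingers":45},{"dx":-0.177,"dy":-0.075,"dz":0,"wx":0,"wy":0,"wz":0,"fingers":45},{"dx":-0.177,"dy":-0.075,"dz":0,"wx":0,"wy":0,"wz":0,"fingers":45},{"dx":-0.177,"dy":-0.075,"dz":0,"wx":0,"wy":0,"wz":0,"fingers":45},{"dx":-0.177,"dy":-0.075,"dz":0,"wx":0,"wy":0,"wz":0,"fingers":45},{"dx":-0.177,"dy":-0.075,"dz":0,"wx":0,"wy":0,"wz":0,"fingers":45},{"dx":0,"dy":0,"dz":0.12,"wx":0,"wy":0,"wz":0,"fingers":45},{"dx":0,"dy":0,"dz":0,"wx":0,"wy":0,"wz":0,"fingers":45},{"dx":0,"dy":0,"dz":0,"wx":0,"wy":0,"wz":0,"fingers":45}]' 50; python3 w.py 421 -229.2 52 0.168; python3 hand.py
```

```text
clock: 6.65
position: [0.417, -0.2285, 0.0972]
tcp_rot: [-2.016, -2.396, 0.013]
contact_force: [0.6, 1.2, -2.1]
width: 0.667
finger_force: 50.0
t 6.65 pos [ 0.417  -0.2285  0.0972] w 58.8 ff 50.0 F [ 0.6  1.2 -2.1]
turn [-0.0042 -0.0008  0.0012] then shift [-0.0069  0.0193  0.226 ]
side 1373
side x 1 end 24.7 y rng [-25.1  22.5] z [ 7.2  9.2 10.7]
  lid plane z=a x+b y+c [-0.069 -0.015 11.527] 77
side x -1 end 80.5 y rng [-32.7  26.3] z [ 9.  10.6 11.7]
  lid plane z=a x+b y+c [ 3.000e-03 -1.300e-02  1.144e+01] 570
top 94
side x 1 end 24.9 y rng [-23.4  25. ] z [4.4 6.7 7.9]
  lid plane z=a x+b y+c [-0.144 -0.016 10.566] 71
```

```bash
python3 -m handwheel '[{"dx":-0.007,"dy":0.019,"dz":0,"wx":-0.004,"wy":0,"wz":0.001,"fingers":45},{"dx":0,"dy":0,"dz":0.1,"wx":0,"wy":0,"wz":0,"fingers":45},{"dx":0,"dy":0,"dz":0.1,"wx":0,"wy":0,"wz":0,"fingers":45},{"dx":0,"dy":0,"dz":0.01,"wx":0,"wy":0,"wz":0,"fingers":45},{"dx":0,"dy":0,"dz":0,"wx":0,"wy":0,"wz":0,"fingers":45},{"dx":0,"dy":0,"dz":0,"wx":0,"wy":0,"wz":0,"fingers":45}]' 50; python3 w.py 421 -229.2 50 0.168
```

```text
clock: 7.35
position: [0.4225, -0.2307, 0.0569]
tcp_rot: [2.027, 2.397, 0.003]
contact_force: [-0.1, -0.5, -1.8]
width: 0.663
finger_force: 50.0
t 7.35 pos [ 0.4225 -0.2307  0.0569] w 58.4 ff 50.0 F [-0.1 -0.5 -1.8]
turn [ 0.001   0.0002 -0.0004] then shift [ 0.0088 -0.0059  0.0343]
```

```bash
python3 -m handwheel '[{"dx":0.009,"dy":-0.006,"dz":0.015,"wx":0.001,"wy":0,"wz":0,"fingers":45},{"dx":0,"dy":0,"dz":0.012,"wx":0,"wy":0,"wz":0,"fingers":45},{"dx":0,"dy":0,"dz":0.007,"wx":0,"wy":0,"wz":0,"fingers":45},{"dx":0,"dy":0,"dz":0,"wx":0,"wy":0,"wz":0,"fingers":45}]' 50; python3 w.py 421 -229.2 50 0.168
```

```text
clock: 7.75
position: [0.4205, -0.2292, 0.0495]
tcp_rot: [-2.029, -2.398, 0.001]
contact_force: [-0.3, 0.2, 0.1]
width: 0.67
finger_force: 50.0
t 7.75 pos [ 0.4205 -0.2292  0.0495] w 59.0 ff 50.0 F [-0.3  0.2  0.1]
turn [-0.0003  0.0001 -0.0005] then shift [-0.0003  0.0027 -0.0027]
```

```bash
python3 -m handwheel '[{"dx":0,"dy":0,"dz":0,"wx":0,"wy":0,"wz":0,"fingers":85},{"dx":0,"dy":0,"dz":0,"wx":0,"wy":0,"wz":0,"fingers":85},{"dx":0,"dy":0,"dz":0,"wx":0,"wy":0,"wz":0,"fingers":85},{"dx":0,"dy":0,"dz":0,"wx":0,"wy":0,"wz":0,"fingers":85},{"dx":0,"dy":0,"dz":-0.05,"wx":0,"wy":0,"wz":0,"fingers":85},{"dx":0,"dy":0,"dz":-0.15,"wx":0,"wy":0,"wz":0,"fingers":85},{"dx":0,"dy":0,"dz":-0.15,"wx":0,"wy":0,"wz":0,"fingers":85},{"dx":0,"dy":0,"dz":-0.1,"wx":0,"wy":0,"wz":0,"fingers":85}]' 50; python3 w.py 507.7 206.2 130 -0.481
```

```text
clock: 8.55
position: [0.4206, -0.2295, 0.1409]
tcp_rot: [2.029, 2.398, -0.001]
contact_force: [-0.4, 0.1, -0.1]
width: 0.968
finger_force: 0.0
t 8.55 pos [ 0.4206 -0.2295  0.1409] w 85.2 ff 0.0 F [-0.4  0.1 -0.1]
turn [0.000e+00 2.000e-04 2.059e-01] then shift [ 2.1328 -0.6218  0.0544]
```

```bash
python3 -m handwheel '[{"dx":0,"dy":0,"dz":0,"wx":0,"wy":0,"wz":0.0412,"fingers":88},{"dx":0,"dy":0,"dz":0,"wx":0,"wy":0,"wz":0.0412,"fingers":88},{"dx":0,"dy":0,"dz":0,"wx":0,"wy":0,"wz":0.0412,"fingers":88},{"dx":0,"dy":0,"dz":0,"wx":0,"wy":0,"wz":0.0412,"fingers":88},{"dx":0,"dy":0,"dz":0,"wx":0,"wy":0,"wz":0.0412,"fingers":88},{"dx":0.194,"dy":-0.0565,"dz":0.005,"wx":0,"wy":0,"wz":0,"fingers":88},{"dx":0.194,"dy":-0.0565,"dz":0.005,"wx":0,"wy":0,"wz":0,"fingers":88},{"dx":0.194,"dy":-0.0565,"dz":0.005,"wx":0,"wy":0,"wz":0,"fingers":88},{"dx":0.194,"dy":-0.0565,"dz":0.005,"wx":0,"wy":0,"wz":0,"fingers":88},{"dx":0.194,"dy":-0.0565,"dz":0.005,"wx":0,"wy":0,"wz":0,"fingers":88},{"dx":0.194,"dy":-0.0565,"dz":0.005,"wx":0,"wy":0,"wz":0,"fingers":88},{"dx":0.194,"dy":-0.0565,"dz":0.005,"wx":0,"wy":0,"wz":0,"fingers":88},{"dx":0.194,"dy":-0.0565,"dz":0.005,"wx":0,"wy":0,"wz":0,"fingers":88},{"dx":0.194,"dy":-0.0565,"dz":0.005,"wx":0,"wy":0,"wz":0,"fingers":88},{"dx":0.194,"dy":-0.0565,"dz":0.005,"wx":0,"wy":0,"wz":0,"fingers":88},{"dx":0.194,"dy":-0.0565,"dz":0.005,"wx":0,"wy":0,"wz":0,"fingers":88},{"dx":0,"dy":0,"dz":0.1,"wx":0,"wy":0,"wz":0,"fingers":88},{"dx":0,"dy":0,"dz":0,"wx":0,"wy":0,"wz":0,"fingers":88},{"dx":0,"dy":0,"dz":0,"wx":0,"wy":0,"wz":0,"fingers":88}]' 50; python3 w.py 507.7 206.2 20 -0.481
cat > board.py <<'E'
from h import *
d=viewer.grab_frame("top")[1];P=cloud("top",d)
m=(P[...,2]>.031)&(P[...,2]<.06)&(np.hypot(P[...,0]-.473,P[...,1]+.214)<.15)
n,l=cv2.connectedComponents(m.astype(np.uint8))
a=.168;S=np.array([[np.cos(a),np.sin(a)],[-np.sin(a),np.cos(a)]])
for i in range(1,n):
    p=P[l==i]
    if len(p)<200: continue
    (x,y),wh,an=cv2.minAreaRect((p[:,:2]*1000).astype(np.float32)); print("board xy",(S@[x-473.2,y+214.3]).round(1),np.round(wh,1),round(np.radians(an)-a,3),"z",np.median(p[:,2]).round(4),len(p))
E
python3 board.py
```

```text
clock: 10.45
position: [0.5071, 0.2052, 0.1079]
tcp_rot: [2.687, 1.627, -0.005]
contact_force: [1.1, 0.4, -1.2]
width: 1.0
finger_force: 0.0
t 10.45 pos [0.5071 0.2052 0.1079] w 88.1 ff 0.0 F [ 1.1  0.4 -1.2]
turn [-0.0004  0.001  -0.0003] then shift [5.900e-03 2.000e-04 4.393e-01]
board xy [53.9 32.3] [ 62.6 105.3] 0.007 z 0.0401 1213
board xy [-54.5 -32.9] [ 62.7 104.8] -0.027 z 0.0401 1250
```

```bash
python3 -m handwheel '[{"dx":0.006,"dy":0,"dz":0.14,"wx":0,"wy":0,"wz":0,"fingers":88},{"dx":0,"dy":0,"dz":0.14,"wx":0,"wy":0,"wz":0,"fingers":88},{"dx":0,"dy":0,"dz":0.1,"wx":0,"wy":0,"wz":0,"fingers":88},{"dx":0,"dy":0,"dz":0.05,"wx":0,"wy":0,"wz":0,"fingers":88},{"dx":0,"dy":0,"dz":0,"wx":0,"wy":0,"wz":0,"fingers":88},{"dx":0,"dy":0,"dz":0,"wx":0,"wy":0,"wz":0,"fingers":45},{"dx":0,"dy":0,"dz":0,"wx":0,"wy":0,"wz":0,"fingers":45},{"dx":0,"dy":0,"dz":0,"wx":0,"wy":0,"wz":0,"fingers":45},{"dx":0,"dy":0,"dz":0,"wx":0,"wy":0,"wz":0,"fingers":45},{"dx":0,"dy":0,"dz":0,"wx":0,"wy":0,"wz":0,"fingers":45},{"dx":0,"dy":0,"dz":0,"wx":0,"wy":0,"wz":0,"fingers":45}]' 50; python3 w.py 507.7 206.2 120 -0.481
```

```text
clock: 11.6
position: [0.5086, 0.2078, 0.0229]
tcp_rot: [-2.687, -1.628, -0.0]
contact_force: [-1.1, -0.4, 6.7]
width: 0.663
finger_force: 49.0
t 11.6 pos [0.5086 0.2078 0.0229] w 58.4 ff 49.0 F [-1.1 -0.4  6.7]
turn [ 0.     -0.0001 -0.    ] then shift [-9.100e-03 -4.000e-04 -4.857e-01]
```

Held at z 0.023. I lift and check the pose in the hand.

```bash
python3 -m handwheel '[{"dx":0,"dy":0,"dz":-0.05,"wx":0,"wy":0,"wz":0,"fingers":45},{"dx":0,"dy":0,"dz":-0.13,"wx":0,"wy":0,"wz":0,"fingers":45},{"dx":0,"dy":0,"dz":-0.15,"wx":0,"wy":0,"wz":0,"fingers":45},{"dx":0,"dy":0,"dz":-0.15,"wx":0,"wy":0,"wz":0,"fingers":45},{"dx":0,"dy":0,"dz":0,"wx":0,"wy":0,"wz":0,"fingers":45},{"dx":0,"dy":0,"dz":0,"wx":0,"wy":0,"wz":0,"fingers":45}]' 50; python3 w.py 458.3 -162.1 110 -1.403; python3 hand.py
```

```text
clock: 12.2
position: [0.5083, 0.2075, 0.1186]
tcp_rot: [-2.687, -1.628, 0.0]
contact_force: [0.6, -0.3, -2.3]
width: 0.664
finger_force: 49.6
t 12.2 pos [0.5083 0.2075 0.1186] w 58.5 ff 49.6 F [ 0.6 -0.3 -2.3]
turn [-1.000e-04  0.000e+00  2.934e-01] then shift [-0.5552  1.7805  0.0428]
side 665
side x -1 end 83.9 y rng [-31.4  28.9] z [0.9 2.7 4.2]
  lid plane z=a x+b y+c [-2.000e-03  3.000e-03  3.226e+00] 238
top 954
side x -1 end 79.8 y rng [-30.1  29.3] z [-1.   1.1  2.3]
  lid plane z=a x+b y+c [ 6.000e-03 -1.000e-03  2.294e+00] 648
```

```bash
python3 -m handwheel '[{"dx":0,"dy":0,"dz":0,"wx":0,"wy":0,"wz":0.0419,"fingers":45},{"dx":0,"dy":0,"dz":0,"wx":0,"wy":0,"wz":0.0419,"fingers":45},{"dx":0,"dy":0,"dz":0,"wx":0,"wy":0,"wz":0.0419,"fingers":45},{"dx":0,"dy":0,"dz":0,"wx":0,"wy":0,"wz":0.0419,"fingers":45},{"dx":0,"dy":0,"dz":0,"wx":0,"wy":0,"wz":0.0419,"fingers":45},{"dx":0,"dy":0,"dz":0,"wx":0,"wy":0,"wz":0.0419,"fingers":45},{"dx":0,"dy":0,"dz":0,"wx":0,"wy":0,"wz":0.0419,"fingers":45},{"dx":-0.055,"dy":0.178,"dz":0,"wx":0,"wy":0,"wz":0,"fingers":45},{"dx":-0.055,"dy":0.178,"dz":0,"wx":0,"wy":0,"wz":0,"fingers":45},{"dx":-0.055,"dy":0.178,"dz":0,"wx":0,"wy":0,"wz":0,"fingers":45},{"dx":-0.055,"dy":0.178,"dz":0,"wx":0,"wy":0,"wz":0,"fingers":45},{"dx":-0.055,"dy":0.178,"dz":0,"wx":0,"wy":0,"wz":0,"fingers":45},{"dx":-0.055,"dy":0.178,"dz":0,"wx":0,"wy":0,"wz":0,"fingers":45},{"dx":-0.055,"dy":0.178,"dz":0,"wx":0,"wy":0,"wz":0,"fingers":45},{"dx":-0.055,"dy":0.178,"dz":0,"wx":0,"wy":0,"wz":0,"fingers":45},{"dx":-0.055,"dy":0.178,"dz":0,"wx":0,"wy":0,"wz":0,"fingers":45},{"dx":-0.055,"dy":0.178,"dz":0,"wx":0,"wy":0,"wz":0,"fingers":45},{"dx":0,"dy":0,"dz":0.05,"wx":0,"wy":0,"wz":0,"fingers":45},{"dx":0,"dy":0,"dz":0,"wx":0,"wy":0,"wz":0,"fingers":45},{"dx":0,"dy":0,"dz":0,"wx":0,"wy":0,"wz":0,"fingers":45}]' 50; python3 w.py 459.8 -161.8 46 -1.403; python3 hand.py
```

```text
clock: 14.3
position: [0.4591, -0.1602, 0.1074]
tcp_rot: [-3.129, -0.267, 0.004]
contact_force: [-0.6, -0.2, -1.2]
width: 0.664
finger_force: 49.6
t 14.3 pos [ 0.4591 -0.1602  0.1074] w 58.5 ff 49.6 F [-0.6 -0.2 -1.2]
turn [-0.0006  0.0009  0.0008] then shift [0.0019 0.0086 0.3069]
side 843
side x -1 end 81.6 y rng [-30.4  31.7] z [0.8 2.3 3.4]
  lid plane z=a x+b y+c [-4.000e-03  2.000e-03  2.724e+00] 420
top 185
side x -1 end 80.3 y rng [-31.9   1.8] z [-2.1 -0.1  1.4]
  lid plane z=a x+b y+c [0.052 0.038 5.169] 98
```

```bash
python3 -m handwheel '[{"dx":0.002,"dy":0.0085,"dz":0.08,"wx":0,"wy":0.001,"wz":0.001,"fingers":45},{"dx":0,"dy":0,"dz":0.1,"wx":0,"wy":0,"wz":0,"fingers":45},{"dx":0,"dy":0,"dz":0.08,"wx":0,"wy":0,"wz":0,"fingers":45},{"dx":0,"dy":0,"dz":0.045,"wx":0,"wy":0,"wz":0,"fingers":45},{"dx":0,"dy":0,"dz":0,"wx":0,"wy":0,"wz":0,"fingers":45},{"dx":0,"dy":0,"dz":0,"wx":0,"wy":0,"wz":0,"fingers":45}]' 50; python3 w.py 459.8 -161.8 41 -1.403
```

```text
clock: 15.0
position: [0.4605, -0.1629, 0.0476]
tcp_rot: [-3.131, -0.261, -0.004]
contact_force: [-0.5, 0.4, -2.1]
width: 0.668
finger_force: 49.6
t 15.0 pos [ 0.4605 -0.1629  0.0476] w 58.8 ff 49.6 F [-0.5  0.4 -2.1]
turn [ 0.     -0.0008 -0.0005] then shift [-0.0027 -0.0061  0.0328]
```

```bash
python3 -m handwheel '[{"dx":-0.002,"dy":-0.006,"dz":0.014,"wx":0,"wy":-0.001,"wz":0,"fingers":45},{"dx":0,"dy":0,"dz":0.012,"wx":0,"wy":0,"wz":0,"fingers":45},{"dx":0,"dy":0,"dz":0.007,"wx":0,"wy":0,"wz":0,"fingers":45},{"dx":0,"dy":0,"dz":0,"wx":0,"wy":0,"wz":0,"fingers":45}]' 50; python3 w.py 459.8 -161.8 41 -1.403
```

```text
clock: 15.4
position: [0.4599, -0.1622, 0.0408]
tcp_rot: [3.131, 0.259, -0.001]
contact_force: [0.9, 0.2, -0.3]
width: 0.667
finger_force: 49.5
t 15.4 pos [ 0.4599 -0.1622  0.0408] w 58.7 ff 49.5 F [ 0.9  0.2 -0.3]
turn [ 0.0001  0.0001 -0.0008] then shift [-0.0003 -0.0021 -0.0008]
```

Touching down. Release, lift and plan the move to the last tin.

```bash
python3 -m handwheel '[{"dx":0,"dy":0,"dz":0,"wx":0,"wy":0,"wz":0,"fingers":84},{"dx":0,"dy":0,"dz":0,"wx":0,"wy":0,"wz":0,"fingers":84},{"dx":0,"dy":0,"dz":0,"wx":0,"wy":0,"wz":0,"fingers":84},{"dx":0,"dy":0,"dz":0,"wx":0,"wy":0,"wz":0,"fingers":84},{"dx":0,"dy":0,"dz":-0.05,"wx":0,"wy":0,"wz":0,"fingers":84},{"dx":0,"dy":0,"dz":-0.15,"wx":0,"wy":0,"wz":0,"fingers":84},{"dx":0,"dy":0,"dz":-0.15,"wx":0,"wy":0,"wz":0,"fingers":84},{"dx":0,"dy":0,"dz":-0.1,"wx":0,"wy":0,"wz":0,"fingers":84},{"dx":0,"dy":0,"dz":0,"wx":0,"wy":0,"wz":0,"fingers":84}]' 50; python3 w.py 499.8 336.1 120 0.283
```

```text
clock: 16.3
position: [0.4611, -0.1628, 0.1335]
tcp_rot: [3.129, 0.258, 0.006]
contact_force: [0.5, 0.6, -1.1]
width: 0.954
finger_force: 0.0
t 16.3 pos [ 0.4611 -0.1628  0.1335] w 84.0 ff 0.0 F [ 0.5  0.6 -1.1]
turn [ 1.600e-03 -3.000e-04 -5.376e-01] then shift [2.3411 0.8825 0.0673]
```

```bash
python3 -m handwheel '[{"dx":0,"dy":0,"dz":0,"wx":0,"wy":0,"wz":-0.0448,"fingers":88},{"dx":0,"dy":0,"dz":0,"wx":0,"wy":0,"wz":-0.0448,"fingers":88},{"dx":0,"dy":0,"dz":0,"wx":0,"wy":0,"wz":-0.0448,"fingers":88},{"dx":0,"dy":0,"dz":0,"wx":0,"wy":0,"wz":-0.0448,"fingers":88},{"dx":0,"dy":0,"dz":0,"wx":0,"wy":0,"wz":-0.0448,"fingers":88},{"dx":0,"dy":0,"dz":0,"wx":0,"wy":0,"wz":-0.0448,"fingers":88},{"dx":0,"dy":0,"dz":0,"wx":0,"wy":0,"wz":-0.0448,"fingers":88},{"dx":0,"dy":0,"dz":0,"wx":0,"wy":0,"wz":-0.0448,"fingers":88},{"dx":0,"dy":0,"dz":0,"wx":0,"wy":0,"wz":-0.0448,"fingers":88},{"dx":0,"dy":0,"dz":0,"wx":0,"wy":0,"wz":-0.0448,"fingers":88},{"dx":0,"dy":0,"dz":0,"wx":0,"wy":0,"wz":-0.0448,"fingers":88},{"dx":0,"dy":0,"dz":0,"wx":0,"wy":0,"wz":-0.0448,"fingers":88},{"dx":0.18,"dy":0.068,"dz":0.005,"wx":0,"wy":0,"wz":0,"fingers":88},{"dx":0.18,"dy":0.068,"dz":0.005,"wx":0,"wy":0,"wz":0,"fingers":88},{"dx":0.18,"dy":0.068,"dz":0.005,"wx":0,"wy":0,"wz":0,"fingers":88},{"dx":0.18,"dy":0.068,"dz":0.005,"wx":0,"wy":0,"wz":0,"fingers":88}]' 50; python3 w.py 499.8 336.1 120 0.283
```

```text
clock: 17.9
position: [0.4712, -0.0075, 0.126]
tcp_rot: [-1.885, -2.511, 0.002]
contact_force: [1.9, 0.2, -1.0]
width: 0.996
finger_force: 0.0
t 17.9 pos [ 0.4712 -0.0075  0.126 ] w 87.7 ff 0.0 F [ 1.9  0.2 -1. ]
turn [-0.0007 -0.0002 -0.    ] then shift [1.6097 0.6172 0.0298]
```

```bash
python3 -m handwheel '[{"dx":0.195,"dy":0.076,"dz":0.003,"wx":0,"wy":0,"wz":0,"fingers":88},{"dx":0.195,"dy":0.076,"dz":0.003,"wx":0,"wy":0,"wz":0,"fingers":88},{"dx":0.195,"dy":0.076,"dz":0.003,"wx":0,"wy":0,"wz":0,"fingers":88},{"dx":0.195,"dy":0.076,"dz":0.003,"wx":0,"wy":0,"wz":0,"fingers":88},{"dx":0.195,"dy":0.076,"dz":0.003,"wx":0,"wy":0,"wz":0,"fingers":88},{"dx":0.195,"dy":0.076,"dz":0.003,"wx":0,"wy":0,"wz":0,"fingers":88},{"dx":0.195,"dy":0.076,"dz":0.003,"wx":0,"wy":0,"wz":0,"fingers":88},{"dx":0.195,"dy":0.076,"dz":0.003,"wx":0,"wy":0,"wz":0,"fingers":88},{"dx":0,"dy":0,"dz":0.1,"wx":0,"wy":0,"wz":0,"fingers":88},{"dx":0,"dy":0,"dz":0,"wx":0,"wy":0,"wz":0,"fingers":88},{"dx":0,"dy":0,"dz":0,"wx":0,"wy":0,"wz":0,"fingers":88}]' 50; python3 w.py 499.8 336.1 20 0.283; python3 board.py
```

```text
clock: 19.0
position: [0.5006, 0.323, 0.1008]
tcp_rot: [-1.886, -2.512, 0.007]
contact_force: [-0.0, -0.3, 0.2]
width: 0.999
finger_force: 0.0
t 19.0 pos [0.5006 0.323  0.1008] w 88.0 ff 0.0 F [-0.  -0.3  0.2]
turn [-0.0012  0.0007 -0.0001] then shift [0.0642 0.0143 0.4038]
board xy [53.9 32.3] [ 62.7 105.1] -0.011 z 0.0402 1209
board xy [-33.4  54.8] [104.8  62.9] -0.006 z 0.0401 1241
board xy [-54.5 -32.9] [ 62.5 104.6] -0.034 z 0.0401 1251
```

Both placed tins are on target. I correct the position and pick up the last one.

```bash
python3 -m handwheel '[{"dx":0.064,"dy":0.014,"dz":0,"wx":0,"wy":0,"wz":0,"fingers":88},{"dx":0,"dy":0,"dz":0.12,"wx":0,"wy":0,"wz":0,"fingers":88},{"dx":0,"dy":0,"dz":0.14,"wx":0,"wy":0,"wz":0,"fingers":88},{"dx":0,"dy":0,"dz":0.09,"wx":0,"wy":0,"wz":0,"fingers":88},{"dx":0,"dy":0,"dz":0.045,"wx":0,"wy":0,"wz":0,"fingers":88},{"dx":0,"dy":0,"dz":0,"wx":0,"wy":0,"wz":0,"fingers":88},{"dx":0,"dy":0,"dz":0,"wx":0,"wy":0,"wz":0,"fingers":45},{"dx":0,"dy":0,"dz":0,"wx":0,"wy":0,"wz":0,"fingers":45},{"dx":0,"dy":0,"dz":0,"wx":0,"wy":0,"wz":0,"fingers":45},{"dx":0,"dy":0,"dz":0,"wx":0,"wy":0,"wz":0,"fingers":45},{"dx":0,"dy":0,"dz":0,"wx":0,"wy":0,"wz":0,"fingers":45},{"dx":0,"dy":0,"dz":0,"wx":0,"wy":0,"wz":0,"fingers":45}]' 50; python3 w.py 499.8 336.1 120 0.283
```

```text
clock: 20.25
position: [0.5002, 0.3378, 0.0234]
tcp_rot: [-1.885, -2.513, 0.001]
contact_force: [-1.2, -1.4, 6.3]
width: 0.67
finger_force: 49.0
t 20.25 pos [0.5002 0.3378 0.0234] w 59.0 ff 49.0 F [-1.2 -1.4  6.3]
turn [-0.0003  0.0001  0.0002] then shift [-0.0075 -0.0042 -0.4831]
```

```bash
python3 -m handwheel '[{"dx":0,"dy":0,"dz":-0.05,"wx":0,"wy":0,"wz":0,"fingers":45},{"dx":0,"dy":0,"dz":-0.13,"wx":0,"wy":0,"wz":0,"fingers":45},{"dx":0,"dy":0,"dz":-0.15,"wx":0,"wy":0,"wz":0,"fingers":45},{"dx":0,"dy":0,"dz":-0.15,"wx":0,"wy":0,"wz":0,"fingers":45},{"dx":0,"dy":0,"dz":0,"wx":0,"wy":0,"wz":0,"fingers":45},{"dx":0,"dy":0,"dz":0,"wx":0,"wy":0,"wz":0,"fingers":45}]' 50; python3 hand.py; python3 w.py 489.6 -266.3 110 -1.403
```

```text
clock: 20.85
position: [0.5006, 0.3377, 0.1191]
tcp_rot: [-1.886, -2.512, -0.0]
contact_force: [-0.3, 0.5, -3.2]
width: 0.666
finger_force: 49.7
side 427
side x 1 end 78.9 y rng [-18.8  27.2] z [1.4 3.  4. ]
  lid plane z=a x+b y+c [3.000e-03 4.000e-03 3.873e+00] 117
side x -1 end 29.1 y rng [-28.7  20.5] z [ 1.1  4.2 11.5]
  lid plane z=a x+b y+c [ 0.07  -0.043  4.136] 34
top 325
side x -1 end 25.7 y rng [-25.1  25.2] z [-1.4  0.6  2.5]
  lid plane z=a x+b y+c [0.233 0.008 6.019] 97
t 20.95 pos [0.4998 0.337  0.1176] w 58.8 ff 49.7 F [-0.   0.5 -1.1]
turn [-4.000e-04  1.100e-03  5.368e-01] then shift [-0.5539  2.9654  0.0378]
```

```bash
python3 -m handwheel '[{"dx":0,"dy":0,"dz":0,"wx":0,"wy":0,"wz":0.0447,"fingers":45},{"dx":0,"dy":0,"dz":0,"wx":0,"wy":0,"wz":0.0447,"fingers":45},{"dx":0,"dy":0,"dz":0,"wx":0,"wy":0,"wz":0.0447,"fingers":45},{"dx":0,"dy":0,"dz":0,"wx":0,"wy":0,"wz":0.0447,"fingers":45},{"dx":0,"dy":0,"dz":0,"wx":0,"wy":0,"wz":0.0447,"fingers":45},{"dx":0,"dy":0,"dz":0,"wx":0,"wy":0,"wz":0.0447,"fingers":45},{"dx":0,"dy":0,"dz":0,"wx":0,"wy":0,"wz":0.0447,"fingers":45},{"dx":0,"dy":0,"dz":0,"wx":0,"wy":0,"wz":0.0447,"fingers":45},{"dx":0,"dy":0,"dz":0,"wx":0,"wy":0,"wz":0.0447,"fingers":45},{"dx":0,"dy":0,"dz":0,"wx":0,"wy":0,"wz":0.0447,"fingers":45},{"dx":0,"dy":0,"dz":0,"wx":0,"wy":0,"wz":0.0447,"fingers":45},{"dx":0,"dy":0,"dz":0,"wx":0,"wy":0,"wz":0.0447,"fingers":45},{"dx":-0.033,"dy":0.175,"dz":0,"wx":0,"wy":0,"wz":0,"fingers":45},{"dx":-0.033,"dy":0.175,"dz":0,"wx":0,"wy":0,"wz":0,"fingers":45},{"dx":-0.033,"dy":0.175,"dz":0,"wx":0,"wy":0,"wz":0,"fingers":45},{"dx":-0.033,"dy":0.175,"dz":0,"wx":0,"wy":0,"wz":0,"fingers":45},{"dx":-0.033,"dy":0.175,"dz":0,"wx":0,"wy":0,"wz":0,"fingers":45},{"dx":-0.033,"dy":0.175,"dz":0,"wx":0,"wy":0,"wz":0,"fingers":45},{"dx":-0.033,"dy":0.175,"dz":0,"wx":0,"wy":0,"wz":0,"fingers":45}]' 50; python3 w.py 489.6 -266.3 110 -1.403
```

```text
clock: 22.85
position: [0.495, 0.0871, 0.1176]
tcp_rot: [3.13, 0.266, -0.005]
contact_force: [0.3, 0.8, -0.7]
width: 0.669
finger_force: 49.7
t 22.85 pos [0.495  0.0871 0.1176] w 58.9 ff 49.7 F [ 0.3  0.8 -0.7]
turn [0.0001 0.0011 0.0006] then shift [-0.3219  1.7378  0.038 ]
```

```bash
python3 -m handwheel '[{"dx":-0.032,"dy":0.173,"dz":0,"wx":0,"wy":0,"wz":0,"fingers":45},{"dx":-0.032,"dy":0.173,"dz":0,"wx":0,"wy":0,"wz":0,"fingers":45},{"dx":-0.032,"dy":0.173,"dz":0,"wx":0,"wy":0,"wz":0,"fingers":45},{"dx":-0.032,"dy":0.173,"dz":0,"wx":0,"wy":0,"wz":0,"fingers":45},{"dx":-0.032,"dy":0.173,"dz":0,"wx":0,"wy":0,"wz":0,"fingers":45},{"dx":-0.032,"dy":0.173,"dz":0,"wx":0,"wy":0,"wz":0,"fingers":45},{"dx":-0.032,"dy":0.173,"dz":0,"wx":0,"wy":0,"wz":0,"fingers":45},{"dx":-0.032,"dy":0.173,"dz":0,"wx":0,"wy":0,"wz":0,"fingers":45},{"dx":-0.032,"dy":0.173,"dz":0,"wx":0,"wy":0,"wz":0,"fingers":45},{"dx":-0.032,"dy":0.173,"dz":0,"wx":0,"wy":0,"wz":0,"fingers":45},{"dx":0,"dy":0,"dz":0.05,"wx":0,"wy":0,"wz":0,"fingers":45},{"dx":0,"dy":0,"dz":0,"wx":0,"wy":0,"wz":0,"fingers":45},{"dx":0,"dy":0,"dz":0,"wx":0,"wy":0,"wz":0,"fingers":45}]' 50; python3 w.py 489.6 -266.3 46 -1.403; python3 hand.py
```

```text
clock: 24.15
position: [0.4907, -0.2613, 0.1078]
tcp_rot: [-3.128, -0.268, 0.005]
contact_force: [-0.0, 0.1, -1.8]
width: 0.664
finger_force: 49.7
t 24.15 pos [ 0.4907 -0.2613  0.1078] w 58.5 ff 49.7 F [-0.   0.1 -1.8]
turn [-0.0008  0.0009  0.001 ] then shift [-0.0094  0.0237  0.3091]
side 406
side x 1 end 75.5 y rng [-16.6  30.1] z [ 1.5  4.2 12.3]
  lid plane z=a x+b y+c [-0.032  0.01   6.041] 71
side x -1 end 28.1 y rng [-24.7  25.4] z [-0.1  2.   4. ]
  lid plane z=a x+b y+c [ 0.306 -0.017  9.533] 65
top 505
side x 1 end 78.2 y rng [-31.5  24.8] z [-1.9  0.   1.1]
  lid plane z=a x+b y+c [ 0.009 -0.012  0.345] 383
```

```bash
python3 -m handwheel '[{"dx":-0.009,"dy":0.024,"dz":0,"wx":0,"wy":0.001,"wz":0.001,"fingers":45},{"dx":0,"dy":0,"dz":0.08,"wx":0,"wy":0,"wz":0,"fingers":45},{"dx":0,"dy":0,"dz":0.08,"wx":0,"wy":0,"wz":0,"fingers":45},{"dx":0,"dy":0,"dz":0,"wx":0,"wy":0,"wz":0,"fingers":45},{"dx":0,"dy":0,"dz":0,"wx":0,"wy":0,"wz":0,"fingers":45}]' 50; python3 w.py 489.6 -266.3 46 -1.403
```

```text
clock: 24.75
position: [0.4903, -0.2681, 0.0771]
tcp_rot: [-3.131, -0.261, -0.003]
contact_force: [-0.3, -1.1, -1.7]
width: 0.664
finger_force: 49.7
t 24.75 pos [ 0.4903 -0.2681  0.0771] w 58.5 ff 49.7 F [-0.3 -1.1 -1.7]
turn [-0.     -0.0006 -0.0005] then shift [-0.0017 -0.0095  0.1553]
```

```bash
python3 -m handwheel '[{"dx":-0.002,"dy":-0.008,"dz":0.06,"wx":0,"wy":0,"wz":0,"fingers":45},{"dx":0,"dy":0,"dz":0.06,"wx":0,"wy":0,"wz":0,"fingers":45},{"dx":0,"dy":0,"dz":0.03,"wx":0,"wy":0,"wz":0,"fingers":45},{"dx":0,"dy":0,"dz":0,"wx":0,"wy":0,"wz":0,"fingers":45},{"dx":0,"dy":0,"dz":0,"wx":0,"wy":0,"wz":0,"fingers":45}]' 50; python3 w.py 489.6 -266.3 41.3 -1.403
```

```text
clock: 25.25
position: [0.4896, -0.2667, 0.0466]
tcp_rot: [-3.131, -0.26, -0.003]
contact_force: [-0.6, -0.2, -1.5]
width: 0.666
finger_force: 49.7
t 25.25 pos [ 0.4896 -0.2667  0.0466] w 58.7 ff 49.7 F [-0.6 -0.2 -1.5]
turn [-0.     -0.0006 -0.0006] then shift [ 0.0006 -0.0021  0.0264]
```

```bash
python3 -m handwheel '[{"dx":0,"dy":-0.002,"dz":0.015,"wx":0,"wy":0,"wz":0,"fingers":45},{"dx":0,"dy":0,"dz":0.012,"wx":0,"wy":0,"wz":0,"fingers":45},{"dx":0,"dy":0,"dz":0,"wx":0,"wy":0,"wz":0,"fingers":45},{"dx":0,"dy":0,"dz":0,"wx":0,"wy":0,"wz":0,"fingers":84},{"dx":0,"dy":0,"dz":0,"wx":0,"wy":0,"wz":0,"fingers":84},{"dx":0,"dy":0,"dz":0,"wx":0,"wy":0,"wz":0,"fingers":84},{"dx":0,"dy":0,"dz":0,"wx":0,"wy":0,"wz":0,"fingers":84},{"dx":0,"dy":0,"dz":-0.05,"wx":0,"wy":0,"wz":0,"fingers":84},{"dx":0,"dy":0,"dz":-0.15,"wx":0,"wy":0,"wz":0,"fingers":84},{"dx":0,"dy":0,"dz":-0.2,"wx":0,"wy":0,"wz":0,"fingers":84},{"dx":0,"dy":-0.1,"dz":-0.1,"wx":0,"wy":0,"wz":0,"fingers":84},{"dx":0,"dy":-0.2,"dz":0,"wx":0,"wy":0,"wz":0,"fingers":84},{"dx":0,"dy":-0.2,"dz":0,"wx":0,"wy":0,"wz":0,"fingers":84},{"dx":0,"dy":-0.2,"dz":0,"wx":0,"wy":0,"wz":0,"fingers":84},{"dx":0,"dy":-0.2,"dz":0,"wx":0,"wy":0,"wz":0,"fingers":84},{"dx":0,"dy":-0.2,"dz":0,"wx":0,"wy":0,"wz":0,"fingers":84},{"dx":0,"dy":-0.2,"dz":0,"wx":0,"wy":0,"wz":0,"fingers":84},{"dx":0,"dy":0,"dz":0,"wx":0,"wy":0,"wz":0,"fingers":84},{"dx":0,"dy":0,"dz":0,"wx":0,"wy":0,"wz":0,"fingers":84}]' 50; python3 board.py; python3 -c "
from h import *
grab('top','pics/top9.png')"
```

```text
clock: 27.15
position: [0.4466, -0.0092, 0.142]
tcp_rot: [-3.13, -0.264, -0.004]
contact_force: [-0.4, -0.1, -0.1]
width: 0.954
finger_force: 0.0
board xy [33.6 -0.1] [104.6 169.5] 0.014 z 0.0402 2435
board xy [-33.3  54.8] [104.8  62.6] 0.001 z 0.0401 1238
board xy [-54.5 -33.1] [ 62.7 105.4] -0.034 z 0.0401 1252
```

View pics/top9.png

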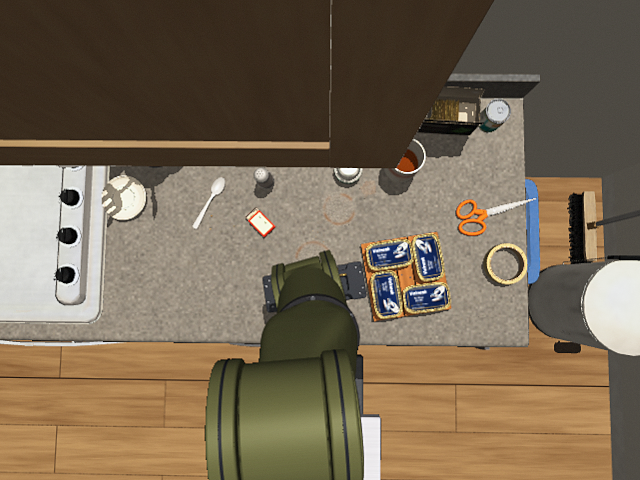

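The picture shows a full pinwheel on the board around (275,405), with the gap in the middle. The tape, shaker and matchbox have not moved and the arm is clear of the tins. The fourth tin merges with the laid one in the depth data, and their joint outline puts it at about (33.5,-53.5) mm.

```bash
python3 -c "
from station import job_done
print(job_done())"
```

```text
the job is handed in; nothing more can be done
None
```

The job is handed in at about 27 s: all four tins lie flat in the pinwheel, each within about 1 mm of its place by the depth images, and the laid tin and the three bystanders appear not to have moved.

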